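# Open the push-push battery hatch of the bench pack

## Task

Slide the roll of black tape off the blue battery hatch onto the bare grey deck beside it, without lifting it or tripping the hatch. Then press the hatch down once at its orange mark with a fingertip until it stops, take the finger right away so that the hatch springs up, and watch with the hand clear that it has stayed open for two seconds, not touching it again. Grip and lift nothing, and leave the two weights and the orange block where they stand.

Things in the scene. Friction and masses are not known exactly. Their poses are not given: they have to be found in the camera images.
- pack: grey battery pack, a flat box 150 (x) by 220 (y) by 45 mm high, fixed to the bench, turned up to 0.3 rad. Origin: centre of its underside; z up, own x from its front (red and black sockets, robot side) to its back, own y to its left. The left half of its flat top has the blue hatch; the right half (y -110 to +8 mm) is bare deck, with a brass weight in the far right corner.
- hatch (a joint): hinge of the blue hatch, rad. 0 = shut, latched, flush; negative = pressed in, hard stop at -0.085; positive = open. Pressed past -0.06 and let go, it springs up by itself in about 2 s to about 0.9 (50 degrees) and stays. Pushing the open hatch fully down again would latch it again. Over 0.6 is open.
- hatch_mark (a point): centre of the orange mark, 17 mm across, on top of the hatch, 14 mm from its front edge (pack x -30, y +45, z 45.5 mm when shut); moves with it. Pressed here, under 3 N does nothing; slowly pressed it yields at about 4 N (2 N more at 80 mm/s), trips after 4 mm and stops hard at 5.6 mm; to open, let go.
- deck_free (a point): point on the top of the bare grey deck (pack x = 0, y = -50, z = 45 mm), a good place for the middle of the tape roll; fixed to the pack.
- tape: roll of black tape lying flat on the blue hatch, 52 mm across and 19 mm high, 50 g, loose; solid to touch (its hole is closed). Origin at the centre of its underside, z up. It slides with about 0.5 N.
- brass_weight: small brass check weight, 19 mm across and 31 mm high, standing loose on the deck near its far right corner; leave it. Origin at the centre of its underside.
- silver_weight: silver check weight, 30 mm across and 48 mm high, standing loose on the bench behind the pack; leave it. Origin at the centre of its underside.
- orange_block: orange fixture block 30x40x22 mm, loose on the bench in front of the pack; leave it. Origin at the centre of its underside.
- lid_hinge (a point): middle of the hatch's hinge line (at its back edge, along pack y; pack x +36, y +45, z 43.5 mm), fixed to the pack. Shut, the lid reaches from here 80 mm to the front; it is 70 mm wide (pack y +10 to +80 mm), 4 mm thick, its top 0.5 mm above the deck, with a 2 to 3 mm gap round it.
There are look-alikes about, which are no part of the job. What is shaped like the tape but green or purple is not meant.

How it is judged:
By the outcome, as a careful person would: the job done as asked, in the order asked, and still so for the second after the job is handed in, with the robot touching nothing.
It also fails if it takes over 48 s, if anything falls off the work surface, if the arm or the gripper's body presses on something with over 40 N, if the wrist force passes 120 N, or if a joint passes its speed limit or range.

## Robot

A 6-joint arm with a two-finger parallel gripper is mounted at the origin on a cart in front of the work surface, level with it; the furniture and walls round the work are solid. World frame = base frame: x ahead of the robot, y to its left, z up, the work surface at z = 0. Lengths are in mm, angles in rad, forces in N, time in s.
With the tool pointing down it reaches from about 375 to 975 mm from the base axis. Payload 3.8 kg.
Tool frame: the origin (TCP) lies on the centre line of the jaws, within the pads' length; the fingertips stand 11 mm ahead of it and the grasp point (between the pads) lies 8 mm behind it (tips_ahead is the distance from the TCP to the fingertips, in mm); z points along the fingers, y is the line along which they close (so a half turn about z gives the same grasp; the last joint's range is limited). The gripper opens to 88 mm and grips with 3 to 60 N. Pads are 18 mm wide; open, the fingers measure 123 mm over their backs; the gripper's body (75 mm by 187 mm) begins 45 mm behind the grasp point.
Start: joints at [-1.242, 0.264, 1.604, -0, 1.274, -0.037], TCP at [241.439, -630.337, 249.706] pointing down, gripper open.
Joint ranges: [-2.63, 2.63], [-0.94, 2.18], [0.31, 2.57], [-1.31, 4.45], [0, 2.66], [-2.55, 2.55]. Speed limits (rad/s): [2.57, 2.57, 3.14, 3.14, 3.14, 3.14].

## Interface

Orientations are given as a unit quaternion [x, y, z, w].
In Python, from rig import observe, camera, camera_info, finish_job, tips_ahead gives the robot as it stands.
- The arm moves only by the tool arm_command, never from a script. Its argument "plan" is a list that holds one entry, the list of rows, each a list of 7 numbers: the turn, a rotation vector about the tool's x, y, z in degrees, then the shift along the tool's x, y, z in mm, then the gripper command: -1 is shut, 1 is fully open, values between are in proportion. In form: [[[ax, ay, az, dx, dy, dz, jaw], ...]]. A call has exactly 5 rows; each row is the pose to reach, as a shift and turn from the pose commanded when the call began, along the tool's axes at that moment; what a row does not reach only later rows make up. A row lasts 1/10 s, in which the tool goes at most 50 mm and 8.59 degrees, less where a joint would pass 70% of its speed; a pose out of reach is approached as far as the arm can. A call with a gripper value outside its range is refused whole. The fingers move at their own pace and stop on an object; "newtons" is the grip in N (left out, the last holds). Time passes only in rows, so rows that repeat a pose let the fingers close, or fill a call up. It gives the time, the measured TCP pose, the force, the opening and the grip force at its end, in the units of the state.
- observe(): the state, without advancing time (a new reading comes with each control period).
- camera(name): name is "side" or "top" or "wrist"; returns (picture, depth): 384x512x3 uint8, blue, green, red; 384x512 float32, mm along the optical axis (not along the pixel's ray), 0 where there is no reading.
- camera_info(name): a dict with "vertical_fov" (degrees; the focal length in pixels is half the picture's height over the tangent of half this angle, whatever the lens; pixels are square), "cx", "cy" (the principal point, pixels), "distortion" ([k1, k2, p1, p2, k3] as OpenCV has them; the pictures are not rectified), "cam_to_world" (4x4, takes a point from camera to world coordinates). Camera axes: x right, y down, z forward; pixel columns grow to the right and rows downward; lengths in mm; the calibration is good to about 2 mm. A picture is of the moment at which its call begins: read the wrist's pose just before it. camera_info takes no time and is no camera call; for the wrist camera it gives the pose at the moment of the call.
- finish_job(): hands the job in; it is judged then, once.
The state is a dict: "time_s": time; "joint_positions": joint angles; "qd": joint speeds; "effort": joint torques, N m; "eef_pos": TCP position; "tcp_rot": TCP orientation; "contact_force": force on the tool from outside, world axes, zero at the start; "wrist_torque": the same for the moment, N m; "width": finger opening in mm; "grasp_force": force on a finger pad.
Only numpy, scipy, OpenCV 4.12 (cv2) and the standard library are available. Lean on these libraries where they do the work, as an engineer would, in place of code of your own. Each camera call takes 0.05 s, during which the arm holds its last target. There are 200 camera calls.

## Working session

There is one attempt and no reset: what is moved stays moved. The work goes in short steps, Python scripts to look and compute and a tool call to move; the robot and the scene stay as the last step left them, time stands still between calls to the robot, and variables do not carry over. Pictures are saved under pics/ and viewed, at most 10 in all, crops included, and the job is handed in when it is done.

Besides the shell and the picture viewer there is one more tool, called after "Request:" by a JSON object that holds its "name" and its "arguments", one argument or row to a line. arm_command: Moves the arm, as the interface text tells. Its arguments: {"type":"object","properties":{"plan":{"type":"array","items":{"type":"array","items":{"type":"array","items":{"type":"number"}}}},"newtons":{"type":"number"}},"required":["plan"]}

```bash
mkdir -p pics; cat > h.py <<'E'
import numpy as np, cv2
from rig import observe, camera, camera_info, finish_job, tips_ahead
def K(i):
    f=192/np.tan(np.radians(i["vertical_fov"])/2)
    return np.array([[f,0,i["cx"]],[0,f,i["cy"]],[0,0,1]])
def ray(i,px):
    p=cv2.undistortPoints(np.array(px,float).reshape(-1,1,2),K(i),np.array(i["distortion"],float)).reshape(-1,2)
    T=np.array(i["cam_to_world"]); d=np.c_[p,np.ones(len(p))]@T[:3,:3].T
    return T[:3,3],d
def onz(i,px,z):
    o,d=ray(i,px); return o+d*((z-o[2])/d[:,2])[:,None]
def snap(n,out):
    i=camera_info(n); a,d=camera(n); cv2.imwrite("pics/"+out,a); np.save("pics/"+out+".npy",d); return i,a,d
E
python3 - <<'E'
from h import *
print(observe(), tips_ahead)
for n in("top","side"):
    i,a,d=snap(n,n+"0.png"); print(n,{k:np.round(v,3).tolist() for k,v in i.items()})
E
python3 -c "
import cv2,numpy as np
" 
```

```text
{'time_s': 0.0, 'joint_positions': array([-1.24193675e+00,  2.64769826e-01,  1.60537613e+00,  8.49252612e-06,
        1.27373161e+00, -3.68848663e-02]), 'qd': array([ 0.00145915,  0.0006336 , -0.00169985,  0.00178517,  0.00031373,
       -0.00109923]), 'effort': array([ 3.46054458e-04, -5.02109134e+01, -3.56875134e+01,  7.29134073e-02,
        2.96763657e-02, -1.67096950e-04]), 'eef_pos': array([ 241.1938008 , -629.68598591,  248.37562051]), 'tcp_rot': array([ 9.83325008e-01,  1.81853301e-01, -1.62176789e-04, -1.13089477e-03]), 'contact_force': array([0.77219207, 0.28492891, 0.44978862]), 'wrist_torque': array([ 0.03884574,  0.03552113, -0.03886848]), 'grasp_force': 0.0, 'width': 88.3590943195624} 11.0
top {'vertical_fov': 45.846, 'cx': 256.562, 'cy': 193.731, 'distortion': [-0.113, 0.0, 0.0, 0.0, 0.0], 'cam_to_world': [[-0.018, -0.99, 0.137, 325.721], [-1.0, 0.016, -0.02, -179.171], [0.018, -0.138, -0.99, 1184.531], [0.0, 0.0, 0.0, 1.0]]}
side {'vertical_fov': 52.303, 'cx': 250.312, 'cy': 192.125, 'distortion': [0.037, 0.0, 0.0, 0.0, 0.0], 'cam_to_world': [[1.0, -0.0, -0.012, 527.846], [0.01, -0.62, 0.784, -872.695], [-0.008, -0.784, -0.62, 597.186], [0.0, 0.0, 0.0, 1.0]]}
```

View pics/top0.png

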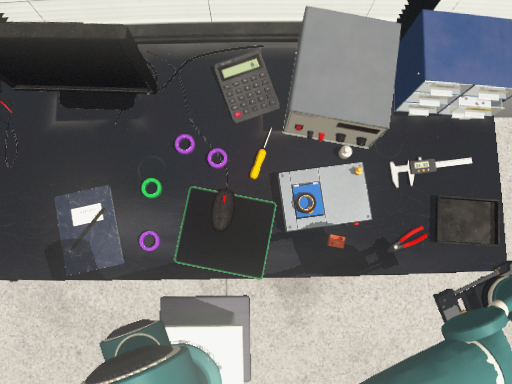

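View pics/side0.png

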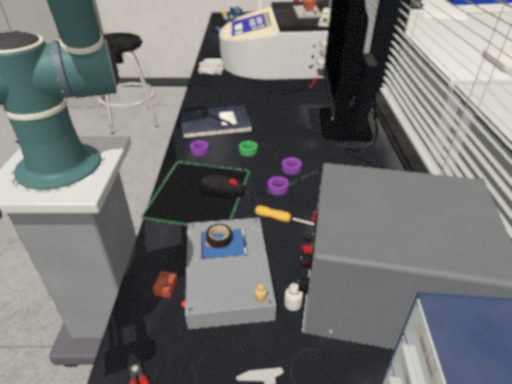

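The top view shows the pack at about (325,197), the tape on the blue hatch at (305,202), brass weight (359,171), silver weight (345,152) and orange block (337,241). The power supply stands close behind the pack.

```bash
python3 - <<'E'
from h import *
i=camera_info("top"); a=cv2.imread("pics/top0.png"); d=np.load("pics/top0.png.npy")
hsv=cv2.cvtColor(a,cv2.COLOR_BGR2HSV)
def big(m,roi):
    z=np.zeros_like(m); x0,y0,x1,y1=roi; z[y0:y1,x0:x1]=m[y0:y1,x0:x1]
    c=max(cv2.findContours(z,cv2.RETR_EXTERNAL,cv2.CHAIN_APPROX_NONE)[0],key=cv2.contourArea); return c
roi=(265,150,385,245)
blue=cv2.inRange(hsv,(95,120,60),(125,255,255))
grey=cv2.inRange(hsv,(0,0,110),(180,60,255))|blue
grey=cv2.morphologyEx(grey,cv2.MORPH_OPEN,np.ones((5,5)))
for nm,m,z in(("pack",grey,45),("hatch",blue,45.5)):
    c=big(m,roi); w=onz(i,c.reshape(-1,2),z)[:,:2]
    r=cv2.minAreaRect(w.astype(np.float32)); print(nm,r,cv2.boxPoints(r).round().tolist(), cv2.boundingRect(c))
dark=cv2.inRange(hsv,(0,0,0),(180,255,75)); c=big(dark,(285,182,325,220)); 
w=onz(i,c.reshape(-1,2),64)[:,:2]; print("tape",cv2.minEnclosingCircle(w.astype(np.float32)))
T=np.array(i["cam_to_world"])
# PSU: heights
v,u=np.mgrid[0:384:1,0:512:1]; o,dr=ray(i,np.c_[u.ravel(),v.ravel()]); P=(o+dr*d.ravel()[:,None]).reshape(384,512,3)
for px in[(340,60),(290,132),(340,138),(380,146),(325,200),(345,152),(359,171),(337,240)]: print(px,P[px[1],px[0]].round())
top=P[(P[...,2]>120)&(P[...,2]<300)&(P[...,1]<-200)&(P[...,1]>-450)]
print("psu xmin",np.percentile(top[:,0],[0,1,5]),top[:,2].max())
cv2.imwrite("pics/c.png",cv2.resize(a[140:260,260:400],None,fx=5,fy=5,interpolation=cv2.INTER_CUBIC))
E
```

```text
pack ((475.6949157714844, -377.0202331542969), (150.79063415527344, 220.78277587890625), 6.773240566253662) [[388.0, -276.0], [414.0, -496.0], [564.0, -478.0], [538.0, -259.0]] (279, 163, 93, 68)
hatch ((465.28753662109375, -332.5406188964844), (81.10200500488281, 69.25920867919922), 6.939723014831543) [[421.0, -303.0], [429.0, -372.0], [510.0, -362.0], [501.0, -293.0]] (293, 183, 31, 35)
tape ((445.8455810546875, -312.2280578613281), 21.371007919311523)
(340, 60) [ 773. -399.  199.]
(290, 132) [ 651. -295.   21.]
(340, 138) [ 613. -411.   98.]
(380, 146) [ 615. -541.    0.]
(325, 200) [ 465. -377.   41.]
(345, 152) [ 591. -436.   35.]
(359, 171) [ 533. -461.   73.]
(337, 240) [ 363. -408.   21.]
psu xmin [615.07660416 620.63763951 631.96626802] 204.4481698584069
```

View pics/c.png

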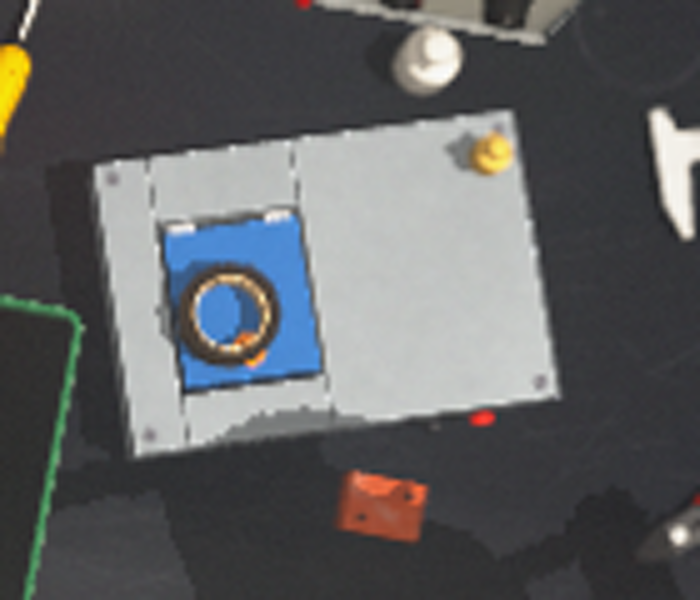

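The crop shows the tape covering part of the orange mark. Its ring centre is at about (229,314) in the crop, which is (305.5,202.4) in the full picture. The deck to the right is clear apart from the brass weight.

```bash
cat >> h.py <<'E'
from scipy.spatial.transform import Rotation as R
C=np.array([475.7,-377.0]); yw=np.radians(6.8); M=np.array([[np.cos(yw),-np.sin(yw)],[np.sin(yw),np.cos(yw)]])
pk=lambda x,y: C+M@np.array([x,y])
topk=lambda p: M.T@(np.array(p)-C)
def rel(p,th):
    """shift in tool axes + rotvec(deg) from the measured pose to TCP p, tool x heading th deg, pointing down"""
    s=observe(); r=R.from_quat(s["tcp_rot"]); t=np.radians(th)
    g=R.from_matrix(np.array([[np.cos(t),np.sin(t),0],[np.sin(t),-np.cos(t),0],[0,0,-1]]))
    print("t",round(s["time_s"],2),"pos",s["eef_pos"].round(1),"F",s["contact_force"].round(1),"w",round(s["width"],1),"q",s["joint_positions"].round(2))
    print(" rot",np.degrees((r.inv()*g).as_rotvec()).round(1),"shift",r.inv().apply(np.array(p)-s["eef_pos"]).round(1))
E
python3 - <<'E'
from h import *
i=camera_info("top"); t=onz(i,[(305.5,202.4)],63)[0]; 
j=camera_info("side"); b=cv2.imread("pics/side0.png")
dk=cv2.inRange(cv2.cvtColor(b,cv2.COLOR_BGR2HSV),(0,0,0),(180,255,90))[215:255,200:240]
n,l,st,ce=cv2.connectedComponentsWithStats(dk); k=1+np.argmax(st[1:,4]); print(st[k],ce[k]+[200,215])
t2=onz(j,[(219,236)],57)[0]
print("tape top",t,topk(t[:2]),"side",t2,topk(t2[:2]))
tp=t[:2]; g=pk(0,-50); u=(g-tp)/np.linalg.norm(g-tp); print("u",u,np.degrees(np.arctan2(*u[::-1])),"dist",np.linalg.norm(g-tp))
s=tp-58*u; print("start",s); th=np.degrees(np.arctan2(-u[1],-u[0])); print(th)
rel([*s,140],th)
E
```

```text
[  7  15  25  18 184] [219.38586957 241.20108696]
tape top [ 457.29302963 -323.99608522   63.        ] [-12.00161284  54.8105175 ] side [ 457.35679985 -327.5837714    57.        ] [-12.36308749  51.24051823]
u [ 0.23059929 -0.9730488 ] -76.66764286560846 dist 105.49541833831177
start [ 443.91827069 -267.55925484]
103.33235713439156
t 0.1 pos [ 241.2 -629.8  248.5] F [ 0.1 -0.2 -0. ] w 88.1 q [-1.24  0.26  1.61  0.    1.27 -0.04]
 rot [ -0.1  -0.1 -82.4] shift [ 318.8 -265.5  109.1]
```

Request:
{"name": "arm_command", "arguments": {
  "plan": [
    [[0,0,-8,32,-26,5,-0.32],[0,0,-16,64,-53,15,-0.32],[0,0,-24,96,-80,25,-0.32],[0,0,-32,128,-106,35,-0.32],[0,0,-40,160,-133,45,-0.32]]
  ]
}}

```text
time_s: 0.6
eef_pos: [343.6, -447.2, 203.8]
tcp_rot: [0.86, 0.51, 0.0, -0.0]
contact_force: [0.2, 0.4, -0.1]
width: 50.2
grasp_force: 0.0
```

```bash
python3 -c "
from h import *
rel([443.9,-267.6,140],103.3)"
```

```text
t 0.6 pos [ 343.6 -447.2  203.8] F [ 0.2  0.4 -0.1] w 50.2 q [-0.96  0.09  1.89  0.    1.16 -0.46]
 rot [ -0.  -0. -42.] shift [205.7   1.6  63.9]
```

Request:
{"name": "arm_command", "arguments": {
  "plan": [
    [[0,0,-8,41,0,13,-0.32],[0,0,-16,82,0,26,-0.32],[0,0,-24,123,1,38,-0.32],[0,0,-33,164,1,51,-0.32],[0,0,-41,205,1,63,-0.32]]
  ]
}}

```text
time_s: 1.1
eef_pos: [443.9, -268.4, 140.8]
tcp_rot: [0.627, 0.779, -0.0, -0.0]
contact_force: [-0.0, -0.4, -0.3]
width: 30.3
grasp_force: 0.0
```

```bash
python3 -c "
from h import *
rel([443.9,-267.6,70],103.3)"
```

```text
t 1.1 pos [ 443.9 -268.4  140.8] F [-0.  -0.4 -0.3] w 30.3 q [-0.59  0.07  2.05  0.    1.03 -0.81]
 rot [-0. -0. -1.] shift [ 0.7  0.2 70.8]
```

Request:
{"name": "arm_command", "arguments": {
  "plan": [
    [[0,0,-1,0,0,20,-0.32],[0,0,-1,0,0,40,-0.32],[0,0,-1,0,0,60,-0.32],[0,0,-1,0,0,75,-0.32],[0,0,-1,0,0,76,-0.32]]
  ]
}}

```text
time_s: 1.6
eef_pos: [441.7, -268.7, 63.1]
tcp_rot: [0.623, 0.782, -0.0, -0.003]
contact_force: [-0.9, 0.4, 0.5]
width: 29.8
grasp_force: 0.0
```

```bash
python3 -c "
from h import *
rel([443.9,-267.6,64],103.3)
i,a,d=snap('side','s1.png'); i2,b,d=snap('wrist','w1.png')
cv2.imwrite('pics/m1.png',np.hstack([cv2.resize(a[180:340,150:310],(400,400)),cv2.resize(b,(400,300))[0:300]]) if 0 else np.vstack([cv2.resize(a[190:310,150:310],(533,400),interpolation=2),np.pad(cv2.resize(b,(267,200)),((0,0),(0,266),(0,0)))]))"
```

```text
t 1.6 pos [ 441.7 -268.7   63.1] F [-0.9  0.4  0.5] w 29.8 q [-0.59  0.17  2.1  -0.    0.88 -0.82]
 rot [-0.2 -0.2 -0.3] shift [ 0.5  2.4 -0.9]
```

View pics/m1.png

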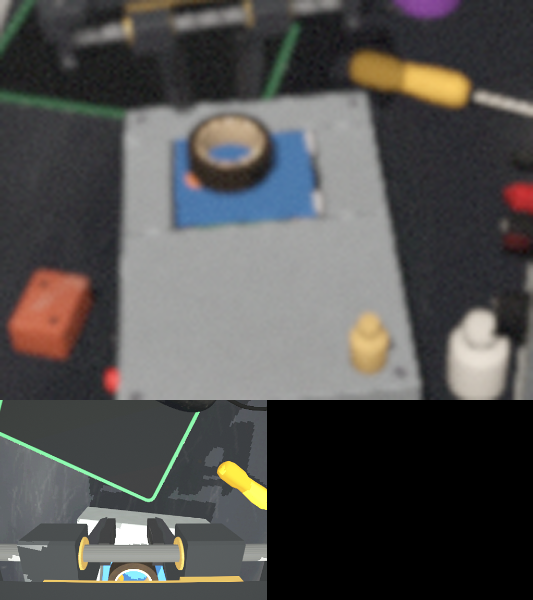

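The fingers straddle the line behind the tape, the tape has not moved and the weights are undisturbed. I'll push now.

Request:
{"name": "arm_command", "arguments": {
  "plan": [
    [[0,0,0,-8,1,0,-0.32],[0,0,0,-16,2,0,-0.32],[0,0,0,-22,2,0,-0.32],[0,0,0,-27,2,0,-0.32],[0,0,0,-32,2,0,-0.32]]
  ]
}}

```text
time_s: 2.2
eef_pos: [452.9, -301.5, 66.0]
tcp_rot: [0.623, 0.782, 0.0, 0.0]
contact_force: [0.5, 1.4, 0.9]
width: 29.8
grasp_force: 0.5
```

Request:
{"name": "arm_command", "arguments": {
  "plan": [
    [[0,0,0,-6,0,0,-0.32],[0,0,0,-12,0,0,-0.32],[0,0,0,-18,0,0,-0.32],[0,0,0,-24,0,0,-0.32],[0,0,0,-30,0,0,-0.32]]
  ]
}}

```text
time_s: 2.7
eef_pos: [459.6, -330.6, 65.7]
tcp_rot: [0.623, 0.782, 0.0, -0.0]
contact_force: [-0.6, 1.2, 2.0]
width: 29.8
grasp_force: 0.6
```

```bash
python3 -c "
from h import *
g=pk(0,-50); u=np.array([.2306,-.9730]); rel([*(g-30*u),64],103.3)
i,a,d=snap('side','s2.png'); j,b,d=snap('top','t2.png')
cv2.imwrite('pics/m2.png',np.vstack([cv2.resize(a[200:320,150:310],(400,300),interpolation=2),cv2.resize(b[140:248,260:404],(400,300),interpolation=2)]))"
```

```text
t 2.7 pos [ 459.6 -330.6   65.7] F [-0.6  1.2  2. ] w 29.8 q [-0.67  0.24  2.    0.    0.9  -0.89]
 rot [ 0.  -0.  -0.3] shift [-68.5  -0.3   1.7]
```

View pics/m2.png

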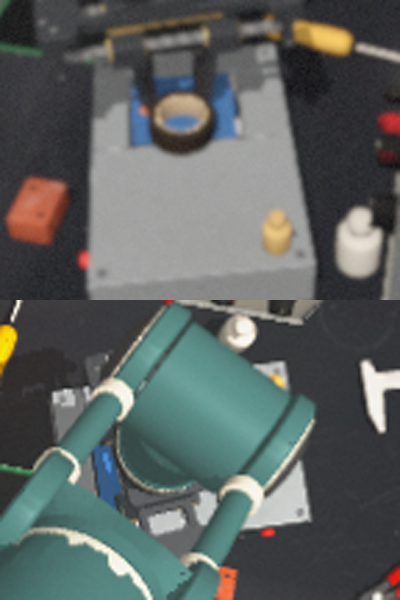

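The tape is sliding in front of both fingers and the hatch is shut. I'll keep going.

Request:
{"name": "arm_command", "arguments": {
  "plan": [
    [[0,0,0,-7,0,0,-0.32],[0,0,0,-14,0,0,-0.32],[0,0,0,-21,0,0,-0.32],[0,0,0,-28,0,0,-0.32],[0,0,0,-35,0,0,-0.32]]
  ]
}}

```text
time_s: 3.3
eef_pos: [467.5, -365.0, 65.6]
tcp_rot: [0.623, 0.782, -0.0, 0.0]
contact_force: [-0.0, 0.4, 0.5]
width: 30.1
grasp_force: 0.1
```

Request:
{"name": "arm_command", "arguments": {
  "plan": [
    [[0,0,0,-7,0,0,-0.32],[0,0,0,-14,0,0,-0.32],[0,0,0,-21,0,0,-0.32],[0,0,0,-27,0,0,-0.32],[0,0,0,-32,0,0,-0.32]]
  ]
}}

```text
time_s: 3.8
eef_pos: [474.7, -396.0, 65.7]
tcp_rot: [0.623, 0.782, 0.0, 0.0]
contact_force: [-0.5, 0.9, 0.3]
width: 29.7
grasp_force: 0.2
```

Request:
{"name": "arm_command", "arguments": {
  "plan": [
    [[0,0,0,6,0,0,-0.32],[0,0,0,12,0,0,-0.32],[0,0,0,12,0,-30,-0.32],[0,0,0,12,0,-65,-0.32],[0,0,0,12,0,-100,-0.32]]
  ]
}}

```text
time_s: 4.3
eef_pos: [471.1, -382.3, 166.0]
tcp_rot: [0.623, 0.783, 0.0, -0.001]
contact_force: [-0.7, -0.1, -0.5]
width: 30.1
grasp_force: 0.0
```

```bash
python3 -c "
from h import *
rel([*pk(-30,45),76],6.8)
i,a,d=snap('side','s3.png')
cv2.imwrite('pics/m3.png',cv2.resize(a[190:310,150:310],(640,480),interpolation=2))"
```

```text
t 4.3 pos [ 471.1 -382.3  166. ] F [-0.7 -0.1 -0.5] w 30.1 q [-0.72  0.2   1.84  0.    1.1  -0.95]
 rot [-0.1 -0.  96.2] shift [ 51.9 -19.2  90.1]
```

View pics/m3.png

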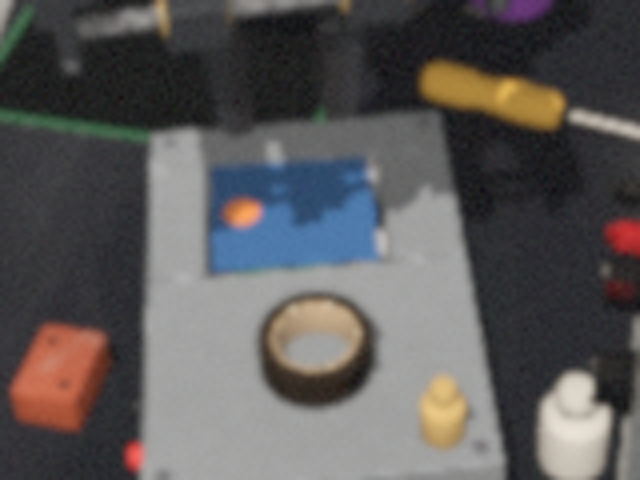

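The tape lies on the bare deck with its centre at about (316,348) in the crop. The hatch is shut, the mark is fully visible at (243,212) in the crop, and the weights and block are where they were.

Request:
{"name": "arm_command", "arguments": {
  "plan": [
    [[0,0,8.5,10,-4,0,-1],[0,0,17,20,-8,0,-1],[0,0,25,30,-12,10,-1],[0,0,34,40,-16,20,-1],[0,0,42,52,-19,30,-1]]
  ]
}}

```text
time_s: 4.85
eef_pos: [441.2, -336.3, 135.3]
tcp_rot: [0.863, 0.505, 0.0, 0.0]
contact_force: [0.2, -0.7, -0.1]
width: 0.2
grasp_force: 0.0
```

Request:
{"name": "arm_command", "arguments": {
  "plan": [
    [[0,0,8.5,0,0,4,-1],[0,0,17,0,0,8,-1],[0,0,25,0,0,12,-1],[0,0,34,0,0,16,-1],[0,0,42,0,0,20,-1]]
  ]
}}

```text
time_s: 5.35
eef_pos: [441.4, -336.4, 115.3]
tcp_rot: [0.987, 0.162, -0.0, -0.0]
contact_force: [0.2, 0.0, 0.4]
width: 0.5
grasp_force: 0.0
```

```bash
python3 -c "
from h import *
i=camera_info('side'); print(onz(i,[(210.4,242.6)],45.5),pk(-30,45))
b=cv2.imread('pics/top0.png')
rel([*pk(-30,45),76],6.8)"
```

```text
[[ 440.35559276 -334.20014704   45.5       ]] [ 440.58285618 -335.86867118]
t 5.35 pos [ 441.4 -336.4  115.3] F [0.2 0.  0.4] w 0.5 q [-0.7   0.16  1.99  0.    0.99  0.55]
 rot [-0.   0.  11.8] shift [-0.6 -0.7 39.3]
```

Request:
{"name": "arm_command", "arguments": {
  "plan": [
    [[0,0,6,-1,-1,14,-1],[0,0,12,-1,-1,28,-1],[0,0,12,-1,-1,40,-1],[0,0,12,-1,-1,49,-1],[0,0,12,-1,-1,53,-1]]
  ]
}}

```text
time_s: 5.85
eef_pos: [439.8, -335.9, 61.5]
tcp_rot: [0.998, 0.062, -0.001, -0.001]
contact_force: [-0.5, 0.5, 0.5]
width: 0.6
grasp_force: 0.0
```

```bash
python3 -c "
from h import *
rel([440.5,-335,56.5],6.8)"
```

```text
t 5.85 pos [ 439.8 -335.9   61.5] F [-0.5  0.5  0.5] w 0.6 q [-0.7   0.23  2.03  0.    0.89  0.75]
 rot [-0.1  0.1  0.3] shift [ 0.8 -0.8  5. ]
```

Request:
{"name": "arm_command", "arguments": {
  "plan": [
    [[0,0,0,0,0,2,-1],[0,0,0,0,0,4,-1],[0,0,0,0,0,5.5,-1],[0,0,0,0,0,7,-1],[0,0,0,0,0,8.5,-1]]
  ]
}}

```text
time_s: 6.35
eef_pos: [440.7, -337.0, 54.8]
tcp_rot: [0.998, 0.061, 0.0, 0.0]
contact_force: [-1.9, 0.4, 4.3]
width: 0.3
grasp_force: 2.0
```

Request:
{"name": "arm_command", "arguments": {
  "plan": [
    [[0,0,0,0,0,1,-1],[0,0,0,0,0,2,-1],[0,0,0,0,0,3,-1],[0,0,0,0,0,4,-1],[0,0,0,0,0,5,-1]]
  ]
}}

```text
time_s: 6.85
eef_pos: [440.9, -337.1, 51.3]
tcp_rot: [0.998, 0.061, 0.0, 0.0]
contact_force: [-6.3, 5.1, 20.7]
width: 0.4
grasp_force: 11.0
```

The force rose to 20 N at about 5.4 mm, which is the hard stop. Now I'll take the finger away.

Request:
{"name": "arm_command", "arguments": {
  "plan": [
    [[0,0,0,0,0,-25,-1],[0,0,0,0,0,-65,-1],[0,0,0,0,0,-110,-1],[0,0,0,-20,0,-155,-1],[0,0,0,-50,0,-195,-1]]
  ]
}}

```text
time_s: 7.35
eef_pos: [391.6, -343.0, 246.4]
tcp_rot: [0.998, 0.062, 0.001, 0.001]
contact_force: [-0.3, -1.1, -0.1]
width: 0.0
grasp_force: 0.0
```

Request:
{"name": "arm_command", "arguments": {
  "plan": [
    [[0,0,0,-20,30,0,-1],[0,0,0,-40,70,0,-1],[0,0,0,-60,110,0,-1],[0,0,0,-70,150,0,-1],[0,0,0,-70,190,0,-1]]
  ]
}}

```text
time_s: 7.85
eef_pos: [342.8, -541.7, 243.9]
tcp_rot: [0.998, 0.06, -0.0, 0.0]
contact_force: [-0.1, -0.1, 0.3]
width: 0.8
grasp_force: 0.0
```

Request:
{"name": "arm_command", "arguments": {
  "plan": [
    [[0,0,0,0,0,0,-1],[0,0,0,0,0,0,-1],[0,0,0,0,0,0,-1],[0,0,0,0,0,0,-1],[0,0,0,0,0,0,-1]]
  ]
}}

```text
time_s: 8.35
eef_pos: [344.6, -538.8, 244.6]
tcp_rot: [0.998, 0.061, 0.0, 0.0]
contact_force: [0.6, 0.4, 0.3]
width: 0.5
grasp_force: 0.0
```

Request:
{"name": "arm_command", "arguments": {
  "plan": [
    [[0,0,0,0,0,0,-1],[0,0,0,0,0,0,-1],[0,0,0,0,0,0,-1],[0,0,0,0,0,0,-1],[0,0,0,0,0,0,-1]]
  ]
}}

```text
time_s: 8.85
eef_pos: [344.3, -539.9, 244.2]
tcp_rot: [0.998, 0.061, -0.0, 0.0]
contact_force: [0.9, -0.1, 0.1]
width: 0.4
grasp_force: 0.0
```

Request:
{"name": "arm_command", "arguments": {
  "plan": [
    [[0,0,0,0,0,0,-1],[0,0,0,0,0,0,-1],[0,0,0,0,0,0,-1],[0,0,0,0,0,0,-1],[0,0,0,0,0,0,-1]]
  ]
}}

```text
time_s: 9.35
eef_pos: [344.3, -539.9, 244.2]
tcp_rot: [0.998, 0.061, -0.0, -0.0]
contact_force: [1.0, -0.2, -0.5]
width: 0.4
grasp_force: 0.0
```

```bash
python3 -c "
from h import *
print(observe()['time_s'])
i,a,d=snap('side','s4.png'); j,b,d=snap('top','t4.png')
cv2.imwrite('pics/m4.png',np.vstack([cv2.resize(a[190:310,150:310],(400,300),interpolation=2),cv2.resize(b[140:248,260:404],(400,300),interpolation=2)]))"
```

```text
9.35
```

View pics/m4.png

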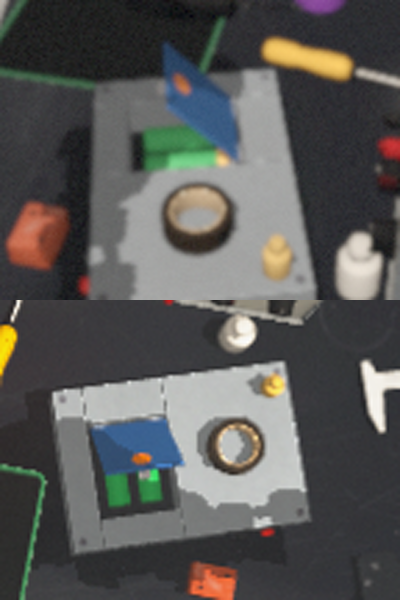

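The hatch stands open at about 50 degrees with the batteries showing. The tape is on the deck, and the weights and block have not moved. I'll watch for over two more seconds with the hand clear.

Request:
{"name": "arm_command", "arguments": {
  "plan": [
    [[0,0,0,0,0,0,-1],[0,0,0,0,0,0,-1],[0,0,0,0,0,0,-1],[0,0,0,0,0,0,-1],[0,0,0,0,0,0,-1]]
  ]
}}

```text
time_s: 9.95
eef_pos: [344.3, -539.8, 244.2]
tcp_rot: [0.998, 0.061, 0.0, 0.0]
contact_force: [0.6, 0.4, -0.0]
width: 0.4
grasp_force: 0.0
```

Request:
{"name": "arm_command", "arguments": {
  "plan": [
    [[0,0,0,0,0,0,-1],[0,0,0,0,0,0,-1],[0,0,0,0,0,0,-1],[0,0,0,0,0,0,-1],[0,0,0,0,0,0,-1]]
  ]
}}

```text
time_s: 10.45
eef_pos: [344.3, -539.8, 244.2]
tcp_rot: [0.998, 0.061, -0.0, -0.0]
contact_force: [0.0, 0.1, -0.0]
width: 0.5
grasp_force: 0.0
```

Request:
{"name": "arm_command", "arguments": {
  "plan": [
    [[0,0,0,0,0,0,-1],[0,0,0,0,0,0,-1],[0,0,0,0,0,0,-1],[0,0,0,0,0,0,-1],[0,0,0,0,0,0,-1]]
  ]
}}

```text
time_s: 10.95
eef_pos: [344.3, -539.8, 244.2]
tcp_rot: [0.998, 0.061, 0.0, -0.0]
contact_force: [1.8, 0.0, 0.2]
width: 0.8
grasp_force: 0.0
```

Request:
{"name": "arm_command", "arguments": {
  "plan": [
    [[0,0,0,0,0,0,-1],[0,0,0,0,0,0,-1],[0,0,0,0,0,0,-1],[0,0,0,0,0,0,-1],[0,0,0,0,0,0,-1]]
  ]
}}

```text
time_s: 11.45
eef_pos: [344.3, -539.9, 244.2]
tcp_rot: [0.998, 0.061, -0.0, 0.0]
contact_force: [-0.2, 0.3, 0.8]
width: 0.4
grasp_force: 0.0
```

Request:
{"name": "arm_command", "arguments": {
  "plan": [
    [[0,0,0,0,0,0,-1],[0,0,0,0,0,0,-1],[0,0,0,0,0,0,-1],[0,0,0,0,0,0,-1],[0,0,0,0,0,0,-1]]
  ]
}}

```text
time_s: 11.95
eef_pos: [344.3, -539.8, 244.2]
tcp_rot: [0.998, 0.061, -0.0, -0.0]
contact_force: [0.7, -0.5, -0.3]
width: 0.8
grasp_force: 0.0
```

```bash
python3 -c "
from h import *
print(observe()['time_s'])
i,a,d=snap('side','s5.png'); b=cv2.imread('pics/s4.png')
f=lambda m: cv2.connectedComponentsWithStats(cv2.inRange(cv2.cvtColor(m,cv2.COLOR_BGR2HSV),(95,120,60),(125,255,255))[195:260,200:260])[2][1:].tolist()
print(f(b),f(a), cv2.absdiff(a,b)[190:310,150:310].mean())"
```

```text
11.95
[[15, 13, 29, 44, 534], [17, 27, 1, 1, 1]] [[16, 12, 28, 45, 520]] 2.5112847222222223
```

The hatch has stayed open and unchanged for 2.6 s with the hand clear.

```bash
python3 -c "
from rig import finish_job
print(finish_job())"
```

```text
the job is handed in; nothing more can be done
None
```

The job is handed in: the tape was slid onto the bare deck, the hatch was pressed once at its mark to the stop and stayed open for over two seconds with the hand clear, and the weights and block were left where they stood.

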